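# Ratchet the bench clamp tight on a splintered slide mount

## Task

The slide mount stands loose in the brass bench clamp. Tighten the clamp on it with the ratchet lever: turn the lever clockwise, lift it off its serrations to swing it back when the stop post is in the way, let it drop in again and turn on, until the jaw grips the mount with about 45 N. Do not crush the splintered wood; leave the lever down in its serrations and let go, with the mount standing upright in the clamp and the other things left where they are.

Things in the scene. Friction and masses are not known exactly. Their poses are not given: they have to be found in the camera images.
- clamp: brass bench clamp, bolted down; origin on the table under the lever's upright axis; y points from the axis to jaw, mount and anvil, z up. Base plate 112 x 196 mm, 12 mm thick; housing 56 x 66 mm round the axis, 45 mm high. The anvil (fixed jaw) is a brass block 84 x 22 mm, 58 mm high; its face is bolted somewhere at y 97 to 102 mm, not told
- axis (a point): point on the lever's upright turning axis, 66 mm above the table, mid-thickness of the lever's steel arm (12 x 12 mm) when down. Hub 50 mm across below it, spindle cap 22 mm across up to 101 mm above the table. Axes parallel to the clamp's. Arm angles here are measured anticlockwise from its x axis
- grip (a point): in the lever's black grip, an upright round knob 22 mm across, 60 mm tall; this point is on its centre line, 34 mm below its flat top and 98 mm above the table when down, 95 mm from the axis. The knob's underside is 26 mm below it, the arm's top just under that. The knob spins freely on its pin, so a hand need not turn with the lever
- clockwise_stop (a point): top of a steel post 10 mm across, 38 mm from the axis, 90 mm above the table. It stops the arm (raised or down) at arm angle -150 deg. In the first turn the arm always gets here before the clamp is tight. After going back from here by 1.047 rad (two serrations) the next turn suffices. Hard resistance within 0.1 rad of here is the post, not the clamp
- back_stop (a point): top of a like post that stops the arm's way back (anticlockwise) at arm angle -72.6 deg, so the whole sweep is 1.35 rad
- lift (a joint): how far the lever is raised along its axis, m: 0 = fully down in the serrations, 0.014 = end of travel. Raising takes 5 to 8 N (spring and weight), more while it is under load; the spring brings it down. The serrations are 5 mm deep: from 0.006 up the lever swings freely. On a crest it stays at about 0.005 and drops when shifted a little
- swing (a joint): angle of the lever relative to the spindle's serrations, rad, clockwise from above positive, 0 at the start. 12 serrations: the lever drops in at 0, -0.524, -1.047, ... with free play of about 0.07 rad to either side. While down it carries the spindle along, both ways, once the play is taken up (anticlockwise loosens)
- spindle (a joint): angle of the clamp's spindle, rad, clockwise (tightening) positive; 0 to 0.3 at the start. 1 rad moves the jaw 10 mm. The clamp becomes tight somewhere between 0.9 and 1.6. Steady friction of 0.85 N m resists turning either way (8.9 N at the grip) and holds the spindle where it is left; standing still, about 1 N less of it is felt
- pad: steel pad 56 x 10 x 40 mm on the jaw, sprung at 20 N/mm; its frame lies at the clamp's origin, not on the pad. Once it nips the mount, 10 N of grip takes about 0.05 rad of spindle and adds 0.1 N m (1.05 N at the lever's grip, on top of the friction). Good: 20 to 70 N, best 45 N, which is about 4.5 N at the grip above free turning (13.5 N in all); beyond 70 N the wood breaks
- mount: the splintered rosewood slide mount, a frame 100 mm long, 14 mm thick, 74 mm tall with a glass pane, standing loose on its long edge on the base plate between pad and anvil, a few mm free. Origin: centre of its underside; y across its thickness, z up
- stand: slotted walnut stand 110 x 130 x 40 mm, origin centre of underside; bystander
- lens_cap: tin lens cap, 62 mm across, 16 mm tall, origin centre of underside; bystander
- globe: white glass lamp globe, 128 mm across, 126 mm tall, origin centre of underside; bystander
- screwdriver: brass screwdriver lying flat, origin in its underside; bystander

How it is judged:
By the outcome, as a careful person would: the job done as asked, in the order asked, and still so for the second after the job is handed in, with the robot touching nothing.
It also fails if it takes over 48 s, if anything falls off the work surface, if the arm or the gripper's body presses on something with over 40 N, if the wrist force passes 120 N, or if a joint passes its speed limit or range.

## Robot

A 6-joint arm with a two-finger parallel gripper is mounted at the origin on the work surface. World frame = base frame: x ahead of the robot, y to its left, z up, the work surface at z = 0. Lengths are in m, angles in degrees, forces in N, time in s.
With the tool pointing down it reaches from about 0.35 to 0.875 m from the base axis. Payload 4.2 kg.
Tool frame: the origin (TCP) lies midway between the tips of the shut fingers; the grasp point (between the pads) lies 19 mm behind it (r.pinch_z is the distance from the TCP to the grasp point, in m); z points along the fingers, y is the line along which they close (so a half turn about z gives the same grasp; the last joint's range is limited). The gripper opens to 87 mm and grips with 3 to 60 N. Pads are 19 mm wide; open, the fingers measure 117 mm over their backs; the gripper's body (75 mm by 190 mm) begins 51 mm behind the grasp point.
Start: joints at [79.16, 22.042, 0.453, 0, -68.411, -14.817], TCP at [0.271, 0.563, 0.223] pointing down, gripper open.
Joint ranges: [-179.83, 179.83], [-69.29, 118.12], [-61.27, 80.66], [-181.25, 117.63], [-171.15, -9.14], [-177.46, 177.46]. Speed limits (degrees/s): [159.86, 159.86, 180, 180, 180, 180].

## Interface

Orientations are given as a 3x3 rotation matrix whose columns are the frame's x, y, z axes.
In Python, from station import r, imaging, models gives the robot as it stands. The module is installed in compiled form; this text tells all that it offers.
- The arm moves only by the tool apply_moves, never from a script. Its argument "moves" is a list of rows, each a list of 2 entries, a list of its own where there are three numbers: the shift along the tool's x, y, z in m, then the turn about the tool's z in degrees. A call has 1 to 5 rows; each row shifts and turns the commanded pose from where the row before left it, along the tool's axes as they then stand; what a row does not reach is not made up. A row lasts 1/12 s, in which the tool goes at most 41.7 mm and 7.16 degrees, less where a joint would pass 70% of its speed; a pose out of reach is approached as far as the arm can. A call is refused whole if a number of a shift passes 0.0417 or a number of a turn 7.16, either way. A call with a gripper value outside its range is refused whole. "hand" is the finger opening in m, from 0 to 0.087, set as the call begins (left out, the last holds). The fingers move at their own pace and stop on an object; the grip force is fixed at half the most. Time passes only in rows, so rows that do not move let the fingers close. It gives the time, the measured TCP pose, the force, the opening and the grip force at its end, in the units of the state.
- r.sense(): the state, without advancing time (a new reading comes with each control period).
- imaging.capture(name): name is "side" or "top"; returns a dict with "frame" (480x640x3 uint8, blue, green, red), "intrinsics" (3x3 intrinsics, pixels), "eye" and "orientation" of the camera in the world. Camera axes: x right, y down, z forward; pixel columns grow to the right and rows downward; lengths in m; the calibration is good to about 2 mm. A picture is of the moment at which its call begins. There is no depth.
- r.finish_job(): hands the job in; it is judged then, once.
Trained networks look in a picture, given as the dict that the camera call returned (one of the last four; its "shot" number tells which), for a name from the list of things; names that differ only in an ending like _2 or _b are one class to them, and where a whole thing is asked for, a point or a joint stands for the part that bears it (a point fixed in the world has none). Each returns a list of dicts, best first, with "confidence" (0 to 1); they miss things now and then, are a little off and sometimes report something else, mostly with a low value. They report only what shows in the picture. A call takes as long as a camera call.
- models.cut_out(picture, target): "region" (480x640 bool, what is visible of it) and "extent" ([left, top, width, height] as shares, 0 to 1, of the picture: columns of its width, rows of its height, round what is visible of it).
- models.place_of(picture, target): "at" ([column, row] as shares, 0 to 1, of the picture: columns of its width, rows of its height: a listed point, or the origin of a listed thing).
The state is a dict: "time_s": time; "joints": joint angles; "joint_velocities": joint speeds; "effort": joint torques, N m; "tcp_pos": TCP position; "ee_rot": TCP orientation; "wrist_force": force on the tool from outside, world axes, zero at the start; "moment": the same for the moment, N m; "gripper_width": opening from 0.0 (shut) to 1.0 (fully open); "gripper_force": force on a finger pad.
Only numpy, scipy, OpenCV 4.12 (cv2) and the standard library are available. Lean on these libraries where they do the work, as an engineer would, in place of code of your own. Each camera call takes 0.05 s, during which the arm holds its last target. There are 200 camera calls.

## Working session

There is one attempt and no reset: what is moved stays moved. The work goes in short steps, Python scripts to look and compute and a tool call to move; the robot and the scene stay as the last step left them, time stands still between calls to the robot, and variables do not carry over. Pictures are saved under pics/ and viewed, at most 10 in all, crops included, and the job is handed in when it is done.

Besides the shell and the picture viewer there is one more tool, called after "Call:" as name([rows], argument=value, ...), one row to a line, values as JSON. apply_moves: Moves the arm, as the interface text tells. Its arguments: {"type":"object","properties":{"moves":{"type":"array"},"hand":{"type":"number"}},"required":["moves"]}

```bash
mkdir -p pics
cat > h.py <<'E'
import numpy as np, cv2
from station import r, imaging, models
def ray(p,at):
    K=np.array(p["intrinsics"]);R=np.array(p["orientation"]);e=np.array(p["eye"])
    d=R@np.linalg.solve(K,[at[0]*640,at[1]*480,1]);return e,d/np.linalg.norm(d)
def tri(rs):
    A=np.zeros((3,3));b=np.zeros(3)
    for e,d in rs:
        P=np.eye(3)-np.outer(d,d);A+=P;b+=P@e
    x=np.linalg.solve(A,b);return x,[np.linalg.norm(np.cross(x-e,d)) for e,d in rs]
def atz(rr,z): e,d=rr;return e+d*(z-e[2])/d[2]
E
python3 - <<'E'
from h import *
np.set_printoptions(precision=4,suppress=True)
P={n:imaging.capture(n) for n in("side","top")}
for n in P: cv2.imwrite(f"pics/{n}0.png",P[n]["frame"]); print(n,P[n]["eye"],np.array(P[n]["orientation"])[:,2])
for t in["clamp","axis","grip","clockwise_stop","back_stop","mount","pad","globe","stand","lens_cap","screwdriver"]:
    rs=[]
    for n in P:
        L=models.place_of(P[n],t)
        if L: print(t,n,np.array(L[0]["at"])*[640,480],round(L[0]["confidence"],2));rs.append(ray(P[n],L[0]["at"]))
    if len(rs)==2: print("   ",*tri(rs))
s=r.sense();print(s, r.pinch_z)
E
```

```text
side [-0.0502 -0.5333  0.6892] [ 0.6084  0.5403 -0.5814]
top [0.479  0.0296 1.0929] [ 0.0816 -0.0171 -0.9965]
clamp side [314.304 292.608] 0.68
clamp top [324.8   248.592] 0.93
    [ 0.541   0.0033 -0.0051] [np.float64(0.005724845752871462), np.float64(0.005724845752871661)]
axis side [314.176 266.208] 0.77
axis top [327.296 244.176] 0.59
    [0.5439 0.0025 0.0652] [np.float64(0.0014695571402280256), np.float64(0.001469557140228247)]
grip side [327.872 262.896] 0.62
grip top [367.872 271.68 ] 0.76
    [ 0.4875 -0.078   0.1479] [np.float64(0.0037241862191085885), np.float64(0.0037241862191085286)]
clockwise_stop side [300.928 266.688] 0.85
clockwise_stop top [328.    266.496] 0.76
    [ 0.4975 -0.0009  0.0917] [np.float64(0.00405680114783118), np.float64(0.004056801147831125)]
back_stop side [329.472 261.6  ] 0.98
back_stop top [343.424 238.8  ] 0.81
    [ 0.5539 -0.0301  0.0891] [np.float64(0.0008039647751263069), np.float64(0.0008039647751263153)]
mount side [285.312 266.592] 0.96
mount top [287.808 237.984] 0.75
    [0.5565 0.0942 0.0073] [np.float64(0.003204590315921434), np.float
[... 624 characters left out ...]
928 305.808] 0.66
    [ 0.4071  0.3426 -0.002 ] [np.float64(0.007315510918143421), np.float64(0.007315510918143575)]
{'time_s': 1.2, 'joints': array([ 79.159 ,  22.0414,   0.4552,  -0.0005, -68.409 , -14.8167]), 'joint_velocities': array([ 0.0919, -0.1029, -0.0337, -0.04  ,  0.1394, -0.0536]), 'effort': array([  0.0002, -39.0477,  18.7625,   4.2248,   0.0155,  -0.    ]), 'tcp_pos': array([0.2706, 0.5634, 0.2226]), 'ee_rot': array([[ 0.9014, -0.433 ,  0.    ],
       [-0.433 , -0.9014,  0.0001],
       [-0.    , -0.0001, -1.    ]]), 'wrist_force': array([ 0.1029, -0.2976,  0.1861]), 'moment': array([-0.0054,  0.0104, -0.0452]), 'gripper_force': 0.0, 'gripper_width': 1.0011905214307832} 0.0187
```

Run:
```python
import cv2
a=cv2.imread("pics/side0.png")[190:350,220:430];b=cv2.imread("pics/top0.png")[170:330,230:440]
cv2.imwrite("pics/c0.png",cv2.resize(cv2.hconcat([a,b]),(798,304),interpolation=cv2.INTER_CUBIC))
cv2.imwrite("pics/c1.png",cv2.resize(b,(787,600),interpolation=cv2.INTER_CUBIC))
cv2.imwrite("pics/c2.png",cv2.resize(a,(787,600),interpolation=cv2.INTER_CUBIC))
```

```text
(no output)
```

View pics/c1.png

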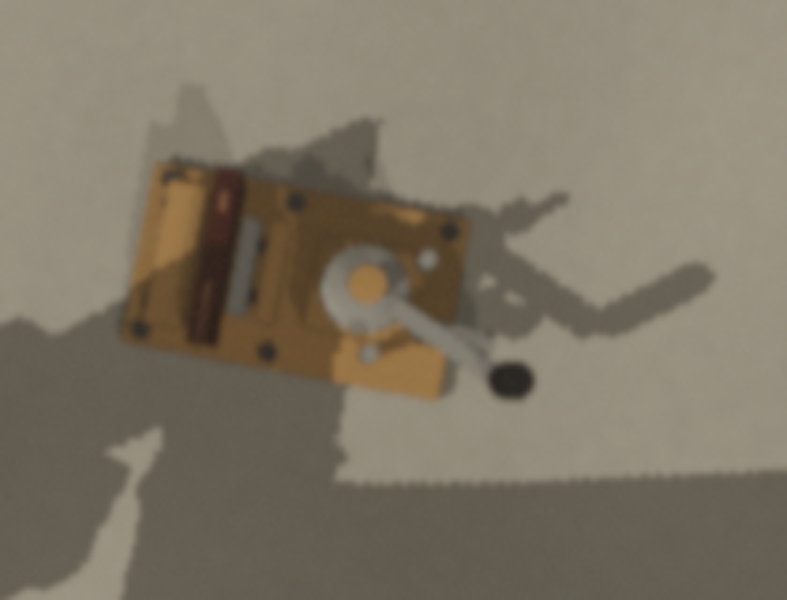

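View pics/c2.png

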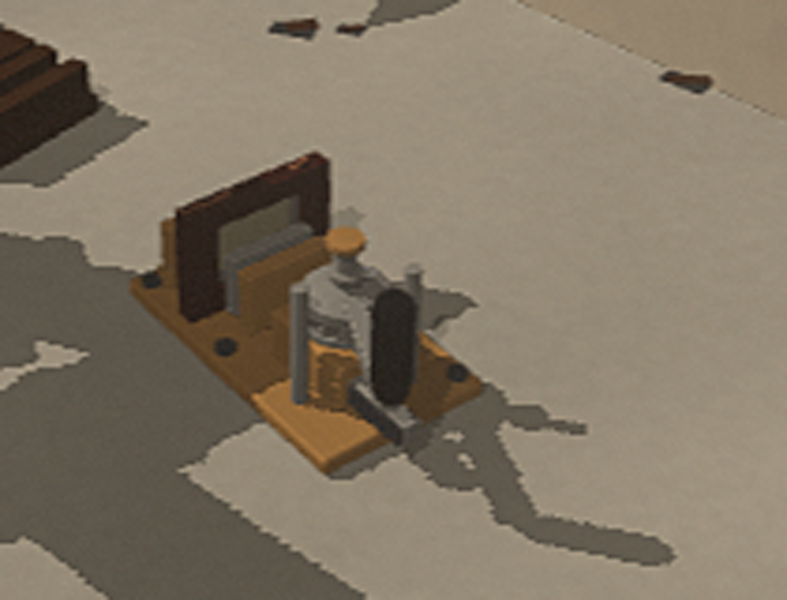

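Run:
```python
from h import *
np.set_printoptions(precision=4,suppress=True)
P={n:imaging.capture(n) for n in("side","top")}
T=lambda c:ray(P["top"],((c[0]/3.75+230)/640,(c[1]/3.75+170)/480))
S=lambda c:ray(P["side"],((c[0]/3.75+220)/640,(c[1]/3.75+190)/480))
for n,t,s,z in[("knobtop",(511,380),(393,298),.132),("cap",(367,285),(346,240),.101),("cw",(370,354),(298,290),.09),("back",(428,260),(413,270),.09)]:
    print(n,*tri([T(t),S(s)]),atz(T(t),z)[:2],atz(S(s),z)[:2])
c=[atz(T(q),.012)[:2] for q in[(155,163),(123,341),(440,398),(468,212)]];print(c)
for i,j in((0,1),(1,2),(2,3),(3,0)):
    d=c[j]-c[i];print(np.linalg.norm(d),np.degrees(np.arctan2(d[1],d[0])))
```

```text
knobtop [ 0.4867 -0.0749  0.1318] [np.float64(0.0015275211103151882), np.float64(0.0015275211103151834)] [ 0.4857 -0.0738] [ 0.4877 -0.0761]
cap [0.5377 0.0024 0.0997] [np.float64(0.001074197618236142), np.float64(0.0010741976182359822)] [0.5369 0.0032] [0.5372 0.0005]
cw [0.4995 0.0002 0.0885] [np.float64(0.0005733066125531278), np.float64(0.0005733066125529511)] [0.499  0.0006] [ 0.4985 -0.0015]
back [ 0.5531 -0.032   0.0895] [np.float64(0.0012704573084679864), np.float64(0.001270457308467977)] [ 0.5522 -0.031 ] [ 0.5536 -0.0332]
[array([0.6135, 0.1304]), array([0.5057, 0.1467]), array([ 0.475 , -0.0441]), array([ 0.5875, -0.0596])]
0.10908963014735788 171.40873716376777
0.19325198517105477 -99.14053762151417
0.11355382202717484 -7.810618973380148
0.19171364942843352 82.18611129946858
```

Call:
apply_moves([
  [[0.0277, 0.0283, 0], 0],
  [[0.0277, 0.0283, 0], 0],
  [[0.0277, 0.0283, 0], 0],
  [[0.0277, 0.0283, 0], 0],
  [[0.0277, 0.0283, 0], 0],
], hand=0.055)

```text
time_s: 1.72
tcp_pos: [0.3344, 0.3741, 0.2227]
ee_rot: [[0.902, -0.432, 0.0], [-0.432, -0.902, 0.0], [0.0, -0.0, -1.0]]
wrist_force: [0.4, -0.4, 0.5]
gripper_width: 0.708
gripper_force: 0.0
```

Call:
apply_moves([
  [[0.0277, 0.0283, 0], 0],
  [[0.0277, 0.0283, 0], 0],
  [[0.0277, 0.0283, 0], 0],
  [[0.0277, 0.0283, 0], 0],
  [[0.0277, 0.0283, 0], 0],
])

```text
time_s: 2.13
tcp_pos: [0.3979, 0.1865, 0.223]
ee_rot: [[0.902, -0.432, 0.001], [-0.432, -0.902, 0.001], [0.0, -0.001, -1.0]]
wrist_force: [0.1, -0.1, -0.5]
gripper_width: 0.632
gripper_force: 0.0
```

Call:
apply_moves([
  [[0.0277, 0.0283, 0], 0],
  [[0.0277, 0.0283, 0], 0],
  [[0.0277, 0.0283, 0], 0],
  [[0.0277, 0.0283, 0], 0],
  [[0.0277, 0.0283, 0], 0],
])

```text
time_s: 2.55
tcp_pos: [0.4616, -0.0011, 0.2231]
ee_rot: [[0.902, -0.433, 0.001], [-0.433, -0.902, 0.0], [0.001, -0.001, -1.0]]
wrist_force: [0.3, 0.5, -0.0]
gripper_width: 0.632
gripper_force: 0.0
```

Call:
apply_moves([
  [[0.02, 0.02, 0], 0],
  [[0, 0, 0], 0],
  [[0, 0, 0], 0],
])

```text
time_s: 2.8
tcp_pos: [0.4708, -0.0272, 0.2224]
ee_rot: [[0.9, -0.436, -0.0], [-0.436, -0.9, -0.0], [-0.0, 0.0, -1.0]]
wrist_force: [0.6, 0.9, -0.4]
gripper_width: 0.633
gripper_force: 0.0
```

Call:
apply_moves([
  [[0.018, 0.018, 0], 0],
  [[0.0175, 0.018, 0], 0],
  [[0, 0, 0.03], 0],
  [[0, 0, 0], 0],
])

```text
time_s: 3.13
tcp_pos: [0.484, -0.0733, 0.1885]
ee_rot: [[0.901, -0.434, -0.009], [-0.434, -0.901, 0.001], [-0.008, 0.003, -1.0]]
wrist_force: [-2.1, -0.3, -0.2]
gripper_width: 0.632
gripper_force: 0.0
```

Run:
```python
from h import *
a=imaging.capture("side")["frame"][190:350,220:430];b=imaging.capture("top")["frame"][170:330,230:440]
cv2.imwrite("pics/d0.png",cv2.resize(cv2.hconcat([a,b]),(798,304),interpolation=cv2.INTER_CUBIC))
print(r.sense())
```

```text
{'time_s': 3.2333, 'joints': array([ 1.04254039e+01,  1.06353457e+01, -2.03576883e+01,  5.87526419e-03,
       -5.91630905e+01,  5.39920351e+01]), 'joint_velocities': array([ 0.42994848, -1.44514118,  2.37053656,  0.89500616,  0.16791794,
        0.10489682]), 'effort': array([-3.36255468e-01, -2.62896305e+01,  1.65765738e+01,  3.60450648e+00,
        5.84535557e-02, -2.09727310e-03]), 'tcp_pos': array([ 0.48625442, -0.07304254,  0.19215005]), 'ee_rot': array([[ 9.01983878e-01, -4.31761493e-01, -2.66396327e-03],
       [-4.31764345e-01, -9.01986260e-01, -5.79673944e-04],
       [-2.15257738e-03,  1.67306091e-03, -9.99996284e-01]]), 'wrist_force': array([0.1286375 , 0.30424043, 0.86990431]), 'moment': array([ 0.05107631, -0.02718494,  0.03310696]), 'gripper_force': 0.0, 'gripper_width': 0.6306363063111552}
```

View pics/d0.png

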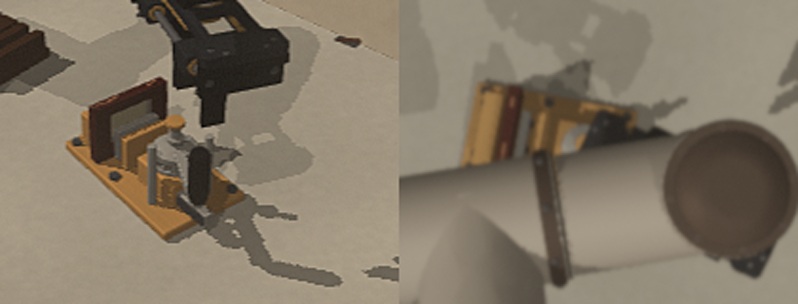

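The side view shows the fingers right above the knob (knob top at ~(200,150), fingertip at ~(213,125)), the lever unchanged. Descending.

Call:
apply_moves([
  [[0.001, 0.001, 0.03], 0],
  [[0, 0, 0.03], 0],
  [[0, 0, 0.025], 0],
  [[0, 0, 0.018], 0],
  [[0, 0, 0], 0],
])

```text
time_s: 3.65
tcp_pos: [0.4856, -0.0741, 0.0875]
ee_rot: [[0.902, -0.432, -0.006], [-0.432, -0.902, -0.001], [-0.005, 0.003, -1.0]]
wrist_force: [0.8, 0.5, -1.0]
gripper_width: 0.634
gripper_force: 0.0
```

Call:
apply_moves([
  [[0, 0, 0], 0],
  [[0, 0, 0], 0],
  [[0, 0, 0], 0],
  [[0, 0, 0], 0],
  [[0, 0, 0], 0],
], hand=0.0)

```text
time_s: 4.07
tcp_pos: [0.4883, -0.0749, 0.0907]
ee_rot: [[0.902, -0.433, 0.002], [-0.433, -0.902, 0.0], [0.002, -0.001, -1.0]]
wrist_force: [-0.1, -0.3, 0.1]
gripper_width: 0.337
gripper_force: 0.0
```

Call:
apply_moves([
  [[0, 0, 0], 0],
  [[0, 0, 0], 0],
  [[0, 0, 0], 0],
  [[0, 0, 0], 0],
])

```text
time_s: 4.4
tcp_pos: [0.4869, -0.0757, 0.0898]
ee_rot: [[0.901, -0.433, -0.001], [-0.433, -0.901, -0.001], [-0.001, 0.001, -1.0]]
wrist_force: [-3.2, -4.2, 5.4]
gripper_width: 0.245
gripper_force: 30.0
```

```bash
cat > arc.py <<'E'
import sys
from h import *
def arc(A,a0,a1,n,rad=.095):
    R=np.array([[.9014,-.433],[-.433,-.9014]])
    a=np.radians(np.linspace(a0,a1,n+1));p=np.c_[np.cos(a),np.sin(a)]*rad
    for i,d in enumerate(np.diff(p,axis=0)@R): print(f"{np.degrees(a[i+1]):.1f} [[{d[0]:.4f}, {d[1]:.4f}, 0], 0],")
if __name__=="__main__":
    s=r.sense();print(s["time_s"],s["tcp_pos"],s["wrist_force"],s["moment"])
    A=np.array([.538,.003]);q=s["tcp_pos"][:2]-A;print(np.hypot(*q),np.degrees(np.arctan2(q[1],q[0])))
    arc(A,*map(float,sys.argv[1:3]),int(sys.argv[3]))
E
python3 arc.py -123 -159 20
```

```text
4.4 [ 0.48686275 -0.07569482  0.08981128] [-3.15175762 -4.19495932  5.43680295] [-1.18591615  0.86372095  0.00362961]
0.09385037652988365 -123.01650733289478
-124.8 [[-0.0030, -0.0004, 0], 0],
-126.6 [[-0.0029, -0.0005, 0], 0],
-128.4 [[-0.0029, -0.0006, 0], 0],
-130.2 [[-0.0029, -0.0007, 0], 0],
-132.0 [[-0.0029, -0.0008, 0], 0],
-133.8 [[-0.0029, -0.0009, 0], 0],
-135.6 [[-0.0028, -0.0010, 0], 0],
-137.4 [[-0.0028, -0.0011, 0], 0],
-139.2 [[-0.0028, -0.0011, 0], 0],
-141.0 [[-0.0027, -0.0012, 0], 0],
-142.8 [[-0.0027, -0.0013, 0], 0],
-144.6 [[-0.0026, -0.0014, 0], 0],
-146.4 [[-0.0026, -0.0015, 0], 0],
-148.2 [[-0.0025, -0.0016, 0], 0],
-150.0 [[-0.0025, -0.0016, 0], 0],
-151.8 [[-0.0024, -0.0017, 0], 0],
-153.6 [[-0.0024, -0.0018, 0], 0],
-155.4 [[-0.0023, -0.0019, 0], 0],
-157.2 [[-0.0023, -0.0019, 0], 0],
-159.0 [[-0.0022, -0.0020, 0], 0],
```

Call:
apply_moves([
  [[-0.003, -0.0004, 0], 0],
  [[-0.0029, -0.0005, 0], 0],
  [[-0.0029, -0.0006, 0], 0],
  [[-0.0029, -0.0007, 0], 0],
  [[-0.0029, -0.0008, 0], 0],
])

```text
time_s: 4.82
tcp_pos: [0.4771, -0.0676, 0.0903]
ee_rot: [[0.902, -0.432, 0.003], [-0.432, -0.902, -0.003], [0.004, 0.001, -1.0]]
wrist_force: [2.4, -11.7, 2.3]
gripper_width: 0.244
gripper_force: 30.0
```

Call:
apply_moves([
  [[-0.0029, -0.0009, 0], 0],
  [[-0.0028, -0.001, 0], 0],
  [[-0.0028, -0.0011, 0], 0],
])

```text
time_s: 5.07
tcp_pos: [0.4706, -0.0612, 0.0902]
ee_rot: [[0.902, -0.432, 0.002], [-0.432, -0.902, -0.003], [0.003, 0.001, -1.0]]
wrist_force: [1.4, -11.1, 2.1]
gripper_width: 0.243
gripper_force: 30.0
```

Call:
apply_moves([
  [[-0.0028, -0.0011, 0], 0],
  [[-0.0027, -0.0012, 0], 0],
  [[-0.0027, -0.0013, 0], 0],
])

```text
time_s: 5.32
tcp_pos: [0.4647, -0.0542, 0.0902]
ee_rot: [[0.902, -0.432, 0.002], [-0.432, -0.902, -0.002], [0.003, 0.001, -1.0]]
wrist_force: [1.9, -9.6, 1.3]
gripper_width: 0.239
gripper_force: 30.0
```

Call:
apply_moves([
  [[-0.0026, -0.0014, 0], 0],
  [[-0.0026, -0.0015, 0], 0],
  [[-0.0025, -0.0016, 0], 0],
])

```text
time_s: 5.57
tcp_pos: [0.4596, -0.0466, 0.0901]
ee_rot: [[0.902, -0.432, 0.002], [-0.432, -0.902, -0.002], [0.003, 0.001, -1.0]]
wrist_force: [1.0, -10.1, 1.8]
gripper_width: 0.24
gripper_force: 30.0
```

Call:
apply_moves([
  [[-0.0025, -0.0016, 0], 0],
  [[-0.0024, -0.0017, 0], 0],
])

```text
time_s: 5.73
tcp_pos: [0.4566, -0.0415, 0.09]
ee_rot: [[0.902, -0.432, 0.002], [-0.432, -0.902, -0.002], [0.003, 0.001, -1.0]]
wrist_force: [0.8, -9.5, 1.9]
gripper_width: 0.244
gripper_force: 30.0
```

Call:
apply_moves([
  [[-0.0024, -0.0018, 0], 0],
])

```text
time_s: 5.82
tcp_pos: [0.4552, -0.0388, 0.09]
ee_rot: [[0.902, -0.432, 0.002], [-0.432, -0.902, -0.002], [0.003, 0.001, -1.0]]
wrist_force: [2.4, -9.4, 2.3]
gripper_width: 0.242
gripper_force: 30.0
```

Call:
apply_moves([
  [[-0.0023, -0.0019, 0], 0],
])

```text
time_s: 5.9
tcp_pos: [0.454, -0.036, 0.09]
ee_rot: [[0.902, -0.432, 0.002], [-0.432, -0.902, -0.002], [0.003, 0.001, -1.0]]
wrist_force: [1.7, -9.4, 0.5]
gripper_width: 0.245
gripper_force: 30.0
```

```bash
python3 - <<'E'
import numpy as np
from scipy.optimize import least_squares
p=np.array([(.4869,-.0757),(.4771,-.0676),(.4706,-.0612),(.4647,-.0542),(.4596,-.0466),(.4566,-.0415),(.4552,-.0388),(.454,-.036)])
s=least_squares(lambda A:np.hypot(*(p-A).T)-.095,[.538,.003]);print(s.x,s.fun)
for q in p-s.x: print(np.degrees(np.arctan2(q[1],q[0])))
E
python3 arc.py -156 -162 4
```

```text
[0.54070633 0.00278304] [ 1.56231865e-04 -1.34108880e-04 -8.56876505e-05 -5.11151817e-06
 -4.25294525e-05  5.18921252e-05  8.14467230e-05 -1.52028705e-05]
-124.43371994188709
-132.1046489105784
-137.61463802561974
-143.1405771158919
-148.66410767883528
-152.2326317325375
-154.0656350019541
-155.90141895419262
5.9 [ 0.45397109 -0.03601723  0.09000485] [ 1.67481051 -9.40955929  0.47414877] [-2.88828222 -0.50421     0.02039485]
0.09264557357451575 -155.0930981068818
-157.5 [[-0.0019, -0.0016, 0], 0],
-159.0 [[-0.0018, -0.0017, 0], 0],
-160.5 [[-0.0018, -0.0017, 0], 0],
-162.0 [[-0.0017, -0.0018, 0], 0],
```

Call:
apply_moves([
  [[-0.0019, -0.0016, 0], 0],
])

```text
time_s: 5.98
tcp_pos: [0.4529, -0.0337, 0.09]
ee_rot: [[0.902, -0.432, 0.002], [-0.432, -0.902, -0.002], [0.003, 0.001, -1.0]]
wrist_force: [1.4, -9.1, 0.5]
gripper_width: 0.242
gripper_force: 30.0
```

Call:
apply_moves([
  [[-0.0018, -0.0017, 0], 0],
])

```text
time_s: 6.07
tcp_pos: [0.452, -0.0314, 0.09]
ee_rot: [[0.902, -0.432, 0.002], [-0.432, -0.902, -0.002], [0.002, 0.001, -1.0]]
wrist_force: [1.4, -8.3, 1.4]
gripper_width: 0.245
gripper_force: 30.0
```

Call:
apply_moves([
  [[-0.0018, -0.0017, 0], 0],
])

```text
time_s: 6.15
tcp_pos: [0.4513, -0.0295, 0.09]
ee_rot: [[0.902, -0.432, 0.002], [-0.432, -0.902, -0.003], [0.003, 0.002, -1.0]]
wrist_force: [5.5, -17.4, 0.1]
gripper_width: 0.242
gripper_force: 30.0
```

Call:
apply_moves([
  [[0.0018, 0.0017, 0], 0],
  [[0.0018, 0.0017, 0], 0],
  [[0.0018, 0.0017, 0], 0],
  [[0, 0, 0], 0],
])

```text
time_s: 6.48
tcp_pos: [0.4533, -0.0349, 0.0897]
ee_rot: [[0.901, -0.434, 0.001], [-0.434, -0.901, 0.001], [0.001, -0.001, -1.0]]
wrist_force: [-1.0, -1.0, 3.3]
gripper_width: 0.24
gripper_force: 30.0
```

Call:
apply_moves([
  [[0, 0, -0.004], 0],
  [[0, 0, -0.004], 0],
  [[0, 0, -0.003], 0],
  [[0, 0, 0], 0],
])

```text
time_s: 6.82
tcp_pos: [0.4535, -0.0344, 0.1009]
ee_rot: [[0.902, -0.433, 0.002], [-0.433, -0.902, 0.001], [0.001, -0.002, -1.0]]
wrist_force: [3.4, 2.2, -6.1]
gripper_width: 0.24
gripper_force: 30.0
```

```bash
sed -i 's/A=np.array(.*);q/A=np.array([.5407,.0028]);q/' arc.py; python3 arc.py -156.5 -96 15;python3 - <<'E'
from h import *
a=imaging.capture("side")["frame"][190:350,220:430]
cv2.imwrite("pics/e0.png",cv2.resize(a,(630,480),interpolation=cv2.INTER_CUBIC))
E
```

```text
6.8167 [ 0.45354499 -0.03436728  0.100855  ] [ 3.41157021  2.1877622  -6.13591632] [ 0.43935495 -1.05099405 -0.03709019]
0.09474915671881154 -156.90415924089507
-152.5 [[0.0052, 0.0042, 0], 0],
-148.4 [[0.0055, 0.0038, 0], 0],
-144.4 [[0.0057, 0.0034, 0], 0],
-140.4 [[0.0060, 0.0030, 0], 0],
-136.3 [[0.0062, 0.0026, 0], 0],
-132.3 [[0.0063, 0.0021, 0], 0],
-128.3 [[0.0065, 0.0017, 0], 0],
-124.2 [[0.0066, 0.0012, 0], 0],
-120.2 [[0.0066, 0.0008, 0], 0],
-116.2 [[0.0067, 0.0003, 0], 0],
-112.1 [[0.0067, -0.0002, 0], 0],
-108.1 [[0.0067, -0.0006, 0], 0],
-104.1 [[0.0066, -0.0011, 0], 0],
-100.0 [[0.0065, -0.0016, 0], 0],
-96.0 [[0.0064, -0.0020, 0], 0],
```

View pics/e0.png

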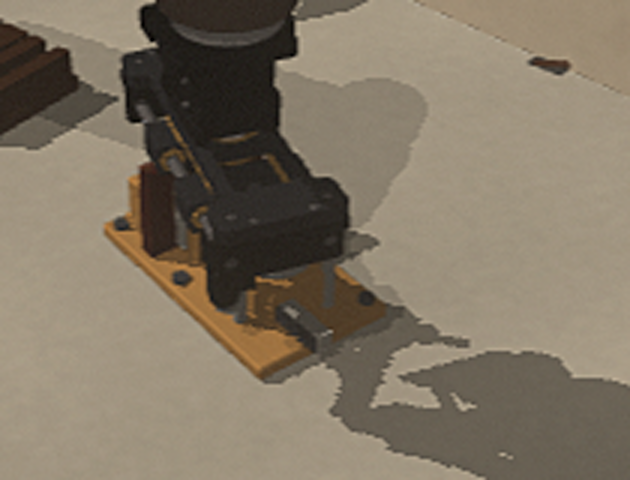

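Call:
apply_moves([
  [[0.0052, 0.0042, 0], 0],
  [[0.0055, 0.0038, 0], 0],
  [[0.0057, 0.0034, 0], 0],
  [[0.006, 0.003, 0], 0],
  [[0.0062, 0.0026, 0], 0],
])

```text
time_s: 7.28
tcp_pos: [0.4717, -0.0627, 0.1003]
ee_rot: [[0.901, -0.433, 0.001], [-0.433, -0.901, 0.001], [0.0, -0.001, -1.0]]
wrist_force: [4.4, 4.5, -6.6]
gripper_width: 0.243
gripper_force: 30.0
```

Call:
apply_moves([
  [[0.0063, 0.0021, 0], 0],
  [[0.0065, 0.0017, 0], 0],
  [[0.0066, 0.0012, 0], 0],
  [[0.0066, 0.0008, 0], 0],
  [[0.0067, 0.0003, 0], 0],
])

```text
time_s: 7.7
tcp_pos: [0.4975, -0.0822, 0.0997]
ee_rot: [[0.901, -0.434, -0.002], [-0.434, -0.901, 0.001], [-0.002, -0.0, -1.0]]
wrist_force: [1.8, 5.0, -7.6]
gripper_width: 0.244
gripper_force: 30.0
```

Call:
apply_moves([
  [[0.0067, -0.0002, 0], 0],
  [[0.0067, -0.0006, 0], 0],
  [[0.0066, -0.0011, 0], 0],
  [[0.0065, -0.0016, 0], 0],
  [[0.0064, -0.002, 0], 0],
])

```text
time_s: 8.12
tcp_pos: [0.5295, -0.0919, 0.0999]
ee_rot: [[0.901, -0.433, -0.003], [-0.433, -0.901, -0.0], [-0.003, 0.001, -1.0]]
wrist_force: [0.5, 3.4, -7.1]
gripper_width: 0.242
gripper_force: 30.0
```

Call:
apply_moves([
  [[0, 0, 0], 0],
  [[0, 0, 0], 0],
])

```text
time_s: 8.28
tcp_pos: [0.5296, -0.0919, 0.1001]
ee_rot: [[0.901, -0.433, -0.002], [-0.433, -0.901, -0.0], [-0.002, 0.001, -1.0]]
wrist_force: [0.6, 3.4, -6.5]
gripper_width: 0.239
gripper_force: 30.0
```

Call:
apply_moves([
  [[0, 0, 0.004], 0],
  [[0, 0, 0.004], 0],
  [[0, 0, 0.004], 0],
  [[0, 0, 0], 0],
  [[0, 0, 0], 0],
])

```text
time_s: 8.7
tcp_pos: [0.5312, -0.0923, 0.0901]
ee_rot: [[0.902, -0.432, 0.003], [-0.432, -0.902, -0.001], [0.003, -0.0, -1.0]]
wrist_force: [-0.0, -2.2, 3.4]
gripper_width: 0.241
gripper_force: 30.0
```

```bash
python3 arc.py -96.5 -150.5 27
```

```text
8.7 [ 0.53122502 -0.09226097  0.09005774] [-0.01099674 -2.16420339  3.36914409] [-5.00705491e-01  3.10907156e-02  2.93383191e-04]
0.09553200562989983 -95.69202353107693
-98.5 [[-0.0032, 0.0010, 0], 0],
-100.5 [[-0.0032, 0.0009, 0], 0],
-102.5 [[-0.0032, 0.0008, 0], 0],
-104.5 [[-0.0032, 0.0007, 0], 0],
-106.5 [[-0.0033, 0.0006, 0], 0],
-108.5 [[-0.0033, 0.0005, 0], 0],
-110.5 [[-0.0033, 0.0004, 0], 0],
-112.5 [[-0.0033, 0.0002, 0], 0],
-114.5 [[-0.0033, 0.0001, 0], 0],
-116.5 [[-0.0033, 0.0000, 0], 0],
-118.5 [[-0.0033, -0.0001, 0], 0],
-120.5 [[-0.0033, -0.0002, 0], 0],
-122.5 [[-0.0033, -0.0003, 0], 0],
-124.5 [[-0.0033, -0.0005, 0], 0],
-126.5 [[-0.0033, -0.0006, 0], 0],
-128.5 [[-0.0032, -0.0007, 0], 0],
-130.5 [[-0.0032, -0.0008, 0], 0],
-132.5 [[-0.0032, -0.0009, 0], 0],
-134.5 [[-0.0032, -0.0010, 0], 0],
-136.5 [[-0.0031, -0.0011, 0], 0],
-138.5 [[-0.0031, -0.0012, 0], 0],
-140.5 [[-0.0030, -0.0013, 0], 0],
-142.5 [[-0.0030, -0.0014, 0], 0],
-144.5 [[-0.0029, -0.0015, 0], 0],
-146.5 [[-0.0029, -0.0017, 0], 0],
-148.5 [[-0.0028, -0.0017, 0], 0],
-150.5 [[-0.0028, -0.0018, 0], 0],
```

Call:
apply_moves([
  [[-0.0032, 0.001, 0], 0],
  [[-0.0032, 0.0009, 0], 0],
  [[-0.0032, 0.0008, 0], 0],
  [[-0.0032, 0.0007, 0], 0],
])

```text
time_s: 9.03
tcp_pos: [0.5217, -0.0903, 0.0908]
ee_rot: [[0.902, -0.431, 0.011], [-0.431, -0.902, -0.002], [0.011, -0.003, -1.0]]
wrist_force: [7.4, -8.9, -0.5]
gripper_width: 0.241
gripper_force: 30.0
```

Call:
apply_moves([
  [[-0.0033, 0.0006, 0], 0],
])

```text
time_s: 9.12
tcp_pos: [0.5183, -0.0895, 0.0907]
ee_rot: [[0.902, -0.431, 0.011], [-0.431, -0.902, -0.002], [0.011, -0.003, -1.0]]
wrist_force: [6.3, -9.5, 0.5]
gripper_width: 0.246
gripper_force: 30.0
```

Call:
apply_moves([
  [[-0.0033, 0.0005, 0], 0],
])

```text
time_s: 9.2
tcp_pos: [0.5149, -0.0887, 0.0906]
ee_rot: [[0.902, -0.431, 0.01], [-0.431, -0.902, -0.002], [0.01, -0.002, -1.0]]
wrist_force: [7.5, -10.2, 0.8]
gripper_width: 0.242
gripper_force: 30.0
```

Call:
apply_moves([
  [[-0.0033, 0.0004, 0], 0],
])

```text
time_s: 9.28
tcp_pos: [0.5115, -0.0876, 0.0906]
ee_rot: [[0.902, -0.431, 0.01], [-0.431, -0.902, -0.002], [0.01, -0.002, -1.0]]
wrist_force: [6.8, -9.5, 0.8]
gripper_width: 0.244
gripper_force: 30.0
```

Call:
apply_moves([
  [[-0.0033, 0.0007, 0], 0],
  [[-0.0033, 0.0006, 0], 0],
])

```text
time_s: 9.45
tcp_pos: [0.5052, -0.0855, 0.0905]
ee_rot: [[0.902, -0.432, 0.01], [-0.432, -0.902, -0.002], [0.01, -0.003, -1.0]]
wrist_force: [7.0, -6.9, 0.5]
gripper_width: 0.24
gripper_force: 30.0
```

Call:
apply_moves([
  [[-0.0033, 0.0005, 0], 0],
])

```text
time_s: 9.53
tcp_pos: [0.5021, -0.0843, 0.0904]
ee_rot: [[0.902, -0.432, 0.011], [-0.432, -0.902, -0.001], [0.01, -0.004, -1.0]]
wrist_force: [7.7, -6.3, -0.2]
gripper_width: 0.242
gripper_force: 30.0
```

Call:
apply_moves([
  [[-0.0033, 0.0003, 0], 0],
])

```text
time_s: 9.62
tcp_pos: [0.4991, -0.0829, 0.0904]
ee_rot: [[0.902, -0.431, 0.011], [-0.431, -0.902, -0.001], [0.01, -0.004, -1.0]]
wrist_force: [8.7, -6.2, -1.0]
gripper_width: 0.245
gripper_force: 30.0
```

Call:
apply_moves([
  [[-0.0033, -0.0002, 0], 0],
])

```text
time_s: 9.7
tcp_pos: [0.496, -0.0813, 0.0904]
ee_rot: [[0.902, -0.431, 0.01], [-0.432, -0.902, -0.001], [0.01, -0.004, -1.0]]
wrist_force: [7.7, -6.5, 0.1]
gripper_width: 0.238
gripper_force: 30.0
```

Call:
apply_moves([
  [[-0.0033, -0.0002, 0], 0],
])

```text
time_s: 9.78
tcp_pos: [0.4931, -0.0797, 0.0903]
ee_rot: [[0.902, -0.431, 0.01], [-0.431, -0.902, -0.001], [0.01, -0.003, -1.0]]
wrist_force: [6.6, -6.5, -0.9]
gripper_width: 0.242
gripper_force: 30.0
```

Call:
apply_moves([
  [[-0.0033, -0.0003, 0], 0],
])

```text
time_s: 9.87
tcp_pos: [0.4902, -0.078, 0.0903]
ee_rot: [[0.902, -0.431, 0.01], [-0.431, -0.902, -0.001], [0.009, -0.003, -1.0]]
wrist_force: [7.0, -6.8, -0.9]
gripper_width: 0.239
gripper_force: 30.0
```

Call:
apply_moves([
  [[-0.0033, -0.0005, 0], 0],
])

```text
time_s: 9.95
tcp_pos: [0.4873, -0.0761, 0.0903]
ee_rot: [[0.902, -0.431, 0.01], [-0.431, -0.902, -0.001], [0.009, -0.003, -1.0]]
wrist_force: [6.5, -7.0, -0.2]
gripper_width: 0.242
gripper_force: 30.0
```

Call:
apply_moves([
  [[-0.0033, -0.0006, 0], 0],
])

```text
time_s: 10.03
tcp_pos: [0.4845, -0.0741, 0.0902]
ee_rot: [[0.902, -0.431, 0.009], [-0.431, -0.902, -0.001], [0.009, -0.003, -1.0]]
wrist_force: [7.6, -8.0, -0.3]
gripper_width: 0.244
gripper_force: 30.0
```

Call:
apply_moves([
  [[-0.0032, -0.0007, 0], 0],
])

```text
time_s: 10.12
tcp_pos: [0.4818, -0.0721, 0.0902]
ee_rot: [[0.902, -0.431, 0.009], [-0.431, -0.902, -0.001], [0.009, -0.003, -1.0]]
wrist_force: [6.3, -6.6, 0.2]
gripper_width: 0.239
gripper_force: 30.0
```

Call:
apply_moves([
  [[-0.0032, -0.0008, 0], 0],
])

```text
time_s: 10.2
tcp_pos: [0.4793, -0.07, 0.0902]
ee_rot: [[0.902, -0.431, 0.009], [-0.431, -0.902, -0.001], [0.009, -0.003, -1.0]]
wrist_force: [7.2, -7.7, -0.6]
gripper_width: 0.245
gripper_force: 30.0
```

Call:
apply_moves([
  [[-0.0032, -0.0009, 0], 0],
])

```text
time_s: 10.28
tcp_pos: [0.4769, -0.0679, 0.0902]
ee_rot: [[0.902, -0.431, 0.009], [-0.431, -0.902, -0.001], [0.009, -0.003, -1.0]]
wrist_force: [7.2, -7.6, -0.6]
gripper_width: 0.238
gripper_force: 30.0
```

Call:
apply_moves([
  [[-0.0032, -0.001, 0], 0],
])

```text
time_s: 10.37
tcp_pos: [0.4745, -0.0657, 0.0902]
ee_rot: [[0.902, -0.431, 0.01], [-0.431, -0.902, -0.001], [0.009, -0.003, -1.0]]
wrist_force: [7.8, -8.0, -0.9]
gripper_width: 0.241
gripper_force: 30.0
```

Run:
```python
from h import *
p=imaging.capture("side")
cv2.imwrite("pics/f0.png",cv2.resize(p["frame"][190:350,220:430],(787,600),interpolation=cv2.INTER_CUBIC))
s=r.sense();print(s["tcp_pos"],s["wrist_force"])
```

```text
[ 0.47415063 -0.06534308  0.09019592] [ 7.09194872 -6.49417468 -0.85538123]
```

View pics/f0.png

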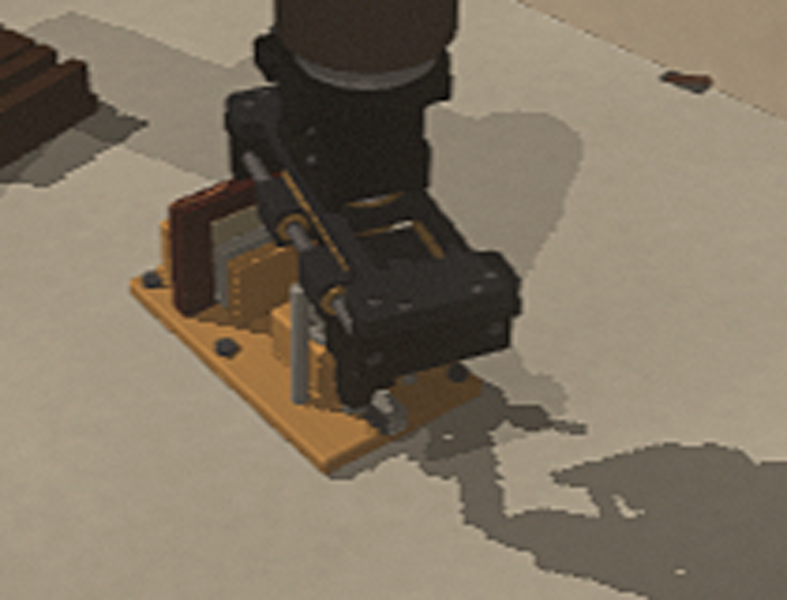

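The mount stands upright near the anvil at ~(200,250), and the fingers hold the knob at ~(370,380) with the lever down. Resistance is starting to rise (~11 N), so I continue.

Call:
apply_moves([
  [[-0.0031, -0.0011, 0], 0],
])

```text
time_s: 10.5
tcp_pos: [0.4723, -0.0635, 0.0902]
ee_rot: [[0.902, -0.431, 0.01], [-0.431, -0.902, -0.001], [0.009, -0.003, -1.0]]
wrist_force: [8.9, -9.0, 0.2]
gripper_width: 0.243
gripper_force: 30.0
```

Call:
apply_moves([
  [[-0.0031, -0.0012, 0], 0],
])

```text
time_s: 10.58
tcp_pos: [0.4701, -0.061, 0.0902]
ee_rot: [[0.902, -0.431, 0.01], [-0.431, -0.902, -0.001], [0.009, -0.003, -1.0]]
wrist_force: [8.3, -9.2, -2.0]
gripper_width: 0.247
gripper_force: 30.0
```

Call:
apply_moves([
  [[-0.003, -0.0013, 0], 0],
])

```text
time_s: 10.67
tcp_pos: [0.468, -0.0586, 0.0902]
ee_rot: [[0.902, -0.431, 0.01], [-0.431, -0.902, -0.001], [0.009, -0.003, -1.0]]
wrist_force: [8.8, -9.7, -2.0]
gripper_width: 0.247
gripper_force: 30.0
```

Call:
apply_moves([
  [[-0.0023, -0.0011, 0], 0],
])

```text
time_s: 10.75
tcp_pos: [0.4664, -0.0566, 0.0902]
ee_rot: [[0.902, -0.431, 0.01], [-0.431, -0.902, -0.002], [0.009, -0.003, -1.0]]
wrist_force: [8.7, -10.7, -2.3]
gripper_width: 0.242
gripper_force: 30.0
```

Call:
apply_moves([
  [[0.0025, 0.0013, 0.001], 0],
  [[0.0025, 0.0013, 0.001], 0],
  [[0, 0, 0], 0],
  [[0, 0, 0], 0],
])

```text
time_s: 11.08
tcp_pos: [0.4687, -0.0602, 0.0886]
ee_rot: [[0.902, -0.432, 0.008], [-0.432, -0.902, 0.0], [0.007, -0.004, -1.0]]
wrist_force: [1.6, -2.3, 6.0]
gripper_width: 0.244
gripper_force: 29.9
```

Call:
apply_moves([
  [[0, 0, 0], 0],
  [[0, 0, 0], 0],
  [[0, 0, 0], 0],
  [[0, 0, 0], 0],
  [[0, 0, 0], 0],
], hand=0.055)

```text
time_s: 11.5
tcp_pos: [0.4649, -0.0603, 0.0861]
ee_rot: [[0.901, -0.433, -0.001], [-0.433, -0.901, -0.0], [-0.001, 0.001, -1.0]]
wrist_force: [0.2, 1.2, -0.7]
gripper_width: 0.539
gripper_force: 0.0
```

Call:
apply_moves([
  [[0, 0, 0], 0],
  [[0, 0, 0], 0],
  [[0, 0, -0.005], 0],
  [[0, 0, -0.01], 0],
  [[0, 0, -0.02], 0],
])

```text
time_s: 11.92
tcp_pos: [0.4639, -0.0605, 0.1204]
ee_rot: [[0.901, -0.433, -0.005], [-0.433, -0.901, -0.001], [-0.004, 0.003, -1.0]]
wrist_force: [-0.6, 0.1, 0.1]
gripper_width: 0.629
gripper_force: 0.0
```

Call:
apply_moves([
  [[0, 0, -0.03], 0],
  [[0, 0, -0.03], 0],
  [[0, 0, -0.03], 0],
  [[-0.03, 0, 0], 0],
  [[-0.03, 0, 0], 0],
])

```text
time_s: 12.33
tcp_pos: [0.4126, -0.034, 0.2135]
ee_rot: [[0.901, -0.435, 0.004], [-0.435, -0.901, 0.001], [0.003, -0.003, -1.0]]
wrist_force: [-0.1, 0.7, -0.3]
gripper_width: 0.635
gripper_force: 0.0
```

Call:
apply_moves([
  [[-0.028, -0.028, 0], 0],
  [[-0.028, -0.028, 0], 0],
  [[-0.028, -0.028, 0], 0],
  [[-0.028, -0.028, 0], 0],
  [[-0.028, -0.028, 0], 0],
])

```text
time_s: 12.75
tcp_pos: [0.3448, 0.1538, 0.2123]
ee_rot: [[0.901, -0.433, 0.001], [-0.433, -0.901, 0.001], [0.001, -0.002, -1.0]]
wrist_force: [2.3, -0.3, -0.3]
gripper_width: 0.635
gripper_force: 0.0
```

Call:
apply_moves([
  [[-0.028, -0.028, 0], 0],
  [[-0.028, -0.028, 0], 0],
  [[-0.028, -0.028, 0], 0],
  [[-0.02, -0.02, 0], 0],
  [[0, 0, 0], 0],
])

```text
time_s: 13.17
tcp_pos: [0.2963, 0.2956, 0.2121]
ee_rot: [[0.904, -0.428, 0.001], [-0.428, -0.904, 0.002], [0.0, -0.002, -1.0]]
wrist_force: [0.0, -0.4, -0.5]
gripper_width: 0.63
gripper_force: 0.0
```

Run:
```python
from h import *
P={n:imaging.capture(n) for n in("side","top")}
a=P["side"]["frame"][190:350,220:430];b=P["top"]["frame"][170:330,230:440]
cv2.imwrite("pics/g0.png",cv2.resize(cv2.hconcat([a,b]),(798,304),interpolation=cv2.INTER_CUBIC))
for t in["globe","stand","lens_cap","screwdriver","grip","mount"]:
    rs=[ray(P[n],L[0]["at"]) for n in P for L in [models.place_of(P[n],t)] if L]
    if len(rs)==2: print(t,*tri(rs))
s=r.sense();print(s["time_s"],s["tcp_pos"],s["wrist_force"],s["gripper_width"])
```

```text
globe [ 0.50313764 -0.18084065  0.25874111] [np.float64(0.14448547384396562), np.float64(0.14448547384396576)]
lens_cap [ 4.25101613e-01 -3.92968559e-01 -3.19709130e-05] [np.float64(0.0013261731023095388), np.float64(0.001326173102309516)]
screwdriver [0.40795011 0.33630005 0.00188533] [np.float64(0.002684793239976799), np.float64(0.0026847932399767355)]
grip [ 0.46969126 -0.06196273  0.09680928] [np.float64(0.00023743745515768686), np.float64(0.00023743745515759516)]
mount [0.553486   0.10240486 0.00997857] [np.float64(0.0068378254339900675), np.float64(0.006837825433990023)]
13.8667 [0.29729072 0.29103338 0.21158456] [-0.36843418  0.47159823  0.06981684] 0.6365870063615161
```

View pics/g0.png

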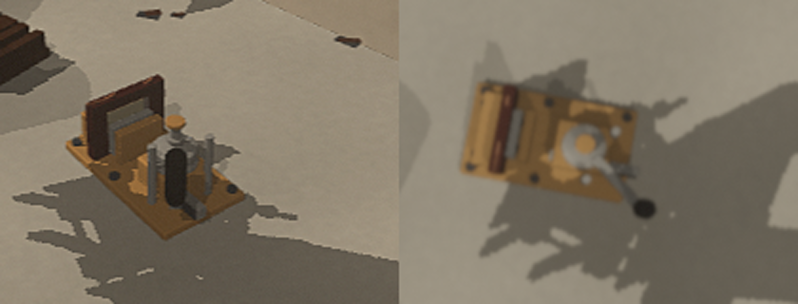

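Run:
```python
from h import *
b=imaging.capture("top")["frame"][205:275,255:335];a=cv2.imread("pics/top0.png")[205:275,255:335]
cv2.imwrite("pics/g1.png",cv2.resize(cv2.hconcat([a,b]),(800,350),interpolation=cv2.INTER_CUBIC))
```

```text
(no output)
```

View pics/g1.png

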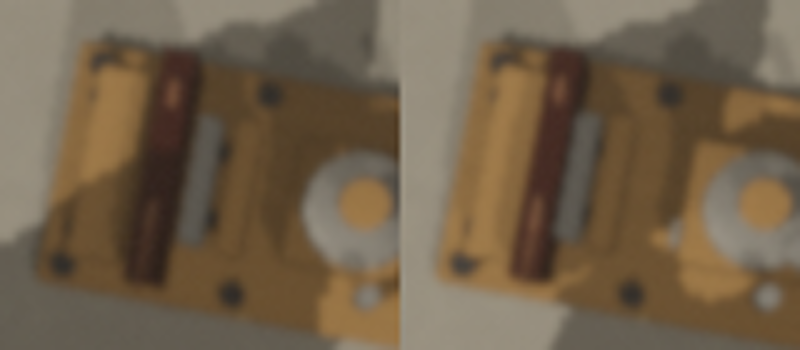

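Before/after: the mount has moved against the anvil (dark strip from x~165 to ~150 relative to the plate), and the pad sits flush against it with no gap. The lever is down (grip at height 0.097), the mount stands upright, and the bystanders that were re-measured have not moved. Handing in.

```bash
python3 -c "
from station import r
print(r.finish_job())"
```

```text
the job is handed in; nothing more can be done
None
```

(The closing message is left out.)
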